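# Set oiled test panels to dry on the blower stand

### The arm

A 6-joint arm with a two-finger parallel gripper is mounted at the origin on the work surface; the furniture and walls round the work are solid. World frame = base frame: x ahead of the robot, y to its left, z up, the work surface at z = 0. Lengths are in mm, angles in rad, forces in N, time in s.
With the tool pointing down it reaches from about 350 to 875 mm from the base axis. Payload 4.2 kg.
Tool frame: the origin (TCP) lies at the very end of the fingers, on their centre line; the grasp point (between the pads) lies 19 mm behind it (pinch_z is the distance from the TCP to the grasp point, in mm); z points along the fingers, y is the line along which they close (so a half turn about z gives the same grasp; the last joint's range is limited). The gripper opens to 85 mm and grips with 20 to 120 N. Pads are 22 mm wide; open, the fingers measure 114 mm over their backs; the gripper's body (76 mm by 85 mm) begins 54 mm behind the grasp point. The pads swing forward as they close: fully open they stand 13 mm farther back than shut.
Start: joints at [-1.011, 0.385, 0.008, 0, -1.194, -0.259], TCP at [185.193, -596.911, 231.312] pointing down, gripper open.
Joint ranges: [-3.14, 3.14], [-1.21, 2.06], [-1.07, 1.41], [-3.16, 2.05], [-2.99, -0.16], [-3.1, 3.1]. Speed limits (rad/s): [2.79, 2.79, 3.14, 3.14, 3.14, 3.14].

### API

Orientations are given as a unit quaternion [x, y, z, w].
In Python, from bench import * gives the robot as it stands.
- The arm moves only by the tool arm_command, never from a script. Its argument "steps" is one flat list of numbers, 4 for each row, row after row: the shift along the tool's x, y, z in m, then the turn about the tool's z in rad. In form: [tx, ty, tz, roll, tx, ty, tz, roll, ...]. A call has 1 to 20 rows; each row shifts and turns the commanded pose from where the row before left it, along the tool's axes as they then stand; what a row does not reach is not made up. A row lasts 1/8 s, in which the tool goes at most 62.5 mm and 10.7 degrees, less where a joint would pass 70% of its speed; a pose out of reach is approached as far as the arm can. A call with a gripper value outside its range is refused whole. "grip" is the finger opening in m, from 0 to 0.0854, set as the call begins (left out, the last holds). The fingers move at their own pace and stop on an object; the grip force is fixed at half the most. Time passes only in rows, so rows that do not move let the fingers close. It gives the time, the measured TCP pose, the force, the opening and the grip force at its end, in the units of the state.
- read_state(): the state, without advancing time (a new reading comes with each control period).
- get_image(name): name is "scene" or "top" or "wrist"; returns the picture (480x640x3 uint8, red, green, blue); there is no depth.
- get_calibration(name): a dict with "camera_matrix" (3x3 intrinsics, pixels), "cam_to_world" (4x4, takes a point from camera to world coordinates). Camera axes: x right, y down, z forward; pixel columns grow to the right and rows downward; lengths in mm; the calibration is good to about 2 mm. A picture is of the moment at which its call begins: read the wrist's pose just before it. get_calibration takes no time and is no camera call; for the wrist camera it gives the pose at the moment of the call.
- job_done(): hands the job in; it is judged then, once.
The state is a dict: "clock": time; "joints": joint angles; "joint_vel": joint speeds; "joint_efforts": joint torques, N m; "position": TCP position; "ee_rot": TCP orientation; "contact_force": force on the tool from outside, world axes, zero at the start; "wrist_torque": the same for the moment, N m; "gripper_width": finger opening in mm; "grasp_force": force on a finger pad.
Only numpy, scipy, OpenCV 4.12 (cv2) and the standard library are available. Lean on these libraries where they do the work, as an engineer would, in place of code of your own. Each camera call takes 0.05 s, during which the arm holds its last target. There are 200 camera calls.

### The job

Get the drying stand going: clear the offcut from its foot and lay it flat in the blue scrap tray, slide the blower's slider level with the yellow index, and lean every panel from the rack against the stand's board, side by side without touching, each standing on the black strip and sloping back 10 to 25 degrees. With all that in place, press the red roller switch down just until it clicks, without forcing it to overtravel, and let it spring back. Leave the mug and the tin alone.

Things in the scene. Friction and masses are not known exactly. Their poses are not given: they have to be found in the camera images.
- stand: drying stand, fixed: upright board 310 mm long (y), top edge 100 mm above the bench, foot plate 10 mm thick reaching 85 mm out in front. Origin: middle of the foot of the board's front face, bench level; x points through the board, away from the robot; y along it. Black strip on the foot plate, x -50 to -14 mm. A panel with its lower edge 24 mm before the board leans at 15 degrees on the board's top edge
- rack: dark wooden carry rack, fixed, 200 x 84 x 50 mm, with four grooves 15 mm wide and 42 mm deep at x = -72, -24, 24 and 72 mm that hold the panels upright, the panels' faces looking along its x. Origin: centre of its underside
- panel_1_center (a point): wooden test panel 12 mm thick (x), 64 wide (y), 150 tall (z), 80 g, lower two thirds stained dark brown; this point is its centre; x is normal to the plate, z up along it. It starts upright in a groove of the rack, lower edge 8 mm above the bench; grip its bare upper part across the thickness. Three or all four are present
- panel_2_center (a point): wooden test panel 12 mm thick (x), 64 wide (y), 150 tall (z), 80 g, lower two thirds stained mid brown; this point is its centre; x is normal to the plate, z up along it. It starts upright in a groove of the rack, lower edge 8 mm above the bench; grip its bare upper part across the thickness. Three or all four are present
- panel_3_center (a point): wooden test panel 12 mm thick (x), 64 wide (y), 150 tall (z), 80 g, lower two thirds stained brick red; this point is its centre; x is normal to the plate, z up along it. It starts upright in a groove of the rack, lower edge 8 mm above the bench; grip its bare upper part across the thickness. Three or all four are present
- panel_4_center (a point): wooden test panel 12 mm thick (x), 64 wide (y), 150 tall (z), 80 g, lower two thirds stained green; this point is its centre; x is normal to the plate, z up along it. It starts upright in a groove of the rack, lower edge 8 mm above the bench; grip its bare upper part across the thickness. Three or all four are present
- offcut_center (a point): wooden offcut 48 x 75 x 30 mm (x, y, z), 70 g, lying flat on the stand's foot plate in the way of the panels, its long side pointing roughly towards the board; this point is its centre, 15 mm up. Grip it across the 48 mm
- tray: blue open scrap tray, fixed, 110 x 144 x 24 mm outside (x, y, z), walls and floor 4 mm. Origin: centre of its underside
- control: grey blower control box, fixed, 74 x 226 x 30 mm (x, y, z), carrying a slider on its -y half and a white switch block with a red roller lever on its +y half. Origin: centre of its underside
- fader (a joint): travel of the blower's slider, m, 0 to 0.08, growing towards the box's +y; friction 1.5 N; it stays where it is left
- fader_top (a point): centre of the top of the slider's black grip, 28 x 20 x 40 mm (x, y, z), top 84 mm above the bench; it slides along the box's y
- index: yellow index rider, fixed, 12 x 5 x 9 mm, on the control box beside the slider's track, on the side towards the robot, its top 39 mm above the bench; the slider's grip is set level with it (same y in its own frame; its y is the box's y). Origin: centre of its underside
- switch (a joint): angle of the timer switch's lever, rad: 0 at rest, growing as the red roller is pressed down; it clicks at 0.14 (roller 7 mm down) and is overtravelled beyond 0.36 (18 mm down), so about 12 mm down is right. Spring: 1 N to start, 2 N at the click, 4 N at overtravel; it springs back
- switch_roller (a point): top of the switch's red roller (18 mm diameter, 18 mm wide), 77 mm above the bench at rest, 52 mm from the lever's hinge, to be pressed straight down; the lever runs along the box's y
- mug: blue and white mug, 78 x 112 x 92 mm, bystander; origin at the centre of its underside
- tin: green round wax tin, 86 mm diameter, 30 mm high, bystander; origin at the centre of its underside

How it is judged:
By the outcome, as a careful person would: the job done as asked, in the order asked, and still so for the second after the job is handed in, with the robot touching nothing.
Of panel_1, panel_2, panel_3, panel_4 only 3 to 4 are there at a start; the rules pass over those that are not, and their reading is None.
At some moment in a run one of offcut may be knocked a few centimetres aside while the robot is not near it.
It also fails if it takes over 200 s, if anything falls off the work surface, if the arm or the gripper's body presses on something with over 40 N, if the wrist force passes 120 N, or if a joint passes its speed limit or range.

## Working session

There is one attempt and no reset: what is moved stays moved. The work goes in short steps, Python scripts to look and compute and a tool call to move; the robot and the scene stay as the last step left them, time stands still between calls to the robot, and variables do not carry over. Pictures are saved under pics/ and viewed, at most 14 in all, crops included, and the job is handed in when it is done.

Besides the shell and the picture viewer there is one more tool, called after ">>>" as name(argument=value, ...) on one line, values as JSON. arm_command: Moves the arm, as the interface text tells. Its arguments: {"type":"object","properties":{"steps":{"type":"array","items":{"type":"number"}},"grip":{"type":"number"}},"required":["steps"]}

```bash
mkdir -p pics; ls; python3 - <<'E'
from bench import *
import cv2
for n in ("scene","top"):
    cv2.imwrite(f"pics/{n}0.png",get_image(n)[:,:,::-1])
    c=get_calibration(n);print(n,c["camera_matrix"],c["cam_to_world"])
s=read_state();print(s)
E
```

```text
pics
scene [[512.73017389   0.         313.2048053 ]
 [  0.         512.73017389 239.18220051]
 [  0.           0.           1.        ]] [[-8.72146780e-01 -2.69822982e-01  4.08112182e-01  6.85391734e-01]
 [-4.88727757e-01  5.18811604e-01 -7.01412645e-01  6.79070545e+02]
 [-2.24760847e-02 -8.11190531e-01 -5.84349850e-01  7.31316470e+02]
 [ 0.00000000e+00  0.00000000e+00  0.00000000e+00  1.00000000e+00]]
top [[487.76306324   0.         320.52620466]
 [  0.         487.76306324 232.62722072]
 [  0.           0.           1.        ]] [[-2.61336860e-03 -9.94586586e-01  1.03878258e-01  3.75954161e+02]
 [-9.99118141e-01  6.95009529e-03  4.14081605e-02 -1.28409468e+02]
 [-4.19059648e-02 -1.03678437e-01 -9.93727665e-01  9.75027592e+02]
 [ 0.00000000e+00  0.00000000e+00  0.00000000e+00  1.00000000e+00]]
{'clock': 0.1, 'joints': array([-1.01142039e+00,  3.85501181e-01,  6.73701176e-03, -4.62048235e-04,
       -1.19401453e+00, -2.58599692e-01]), 'joint_vel': array([-0.00097694, -0.00184006,  0.00401939,  0.00092647, -0.00090981,
        0.00100093]), 'joint_efforts': array([-8.52318681e-04, -3.93318093e+01,  1.88928956e+01,  4.19803038e+00,
       -2.59328182e-03,  4.95930763e-06]), 'position': array([ 185.02305409, -596.42085663,  230.30400529]), 'ee_rot': array([-1.49737555e-01,  9.88725258e-01,  9.94830937e-04, -1.97151240e-04]), 'contact_force': array([ 0.62123919,  0.096781  , -0.45617324]), 'wrist_torque': array([-0.00162164, -0.00762045, -0.02945567]), 'grasp_force': 0.0, 'gripper_width': 85.50062958513455}
```

View pics/scene0.png

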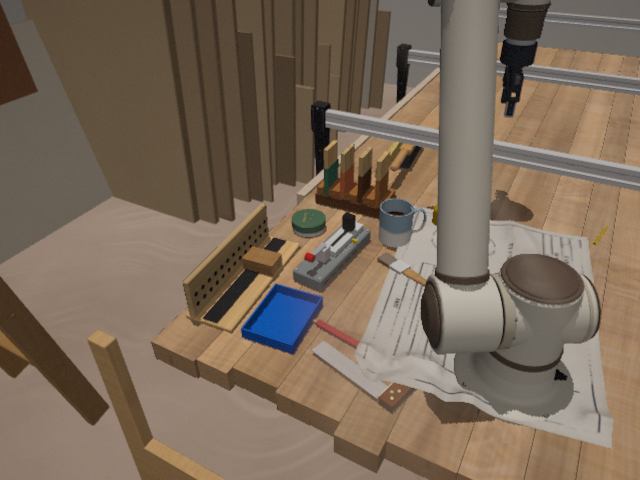

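View pics/top0.png

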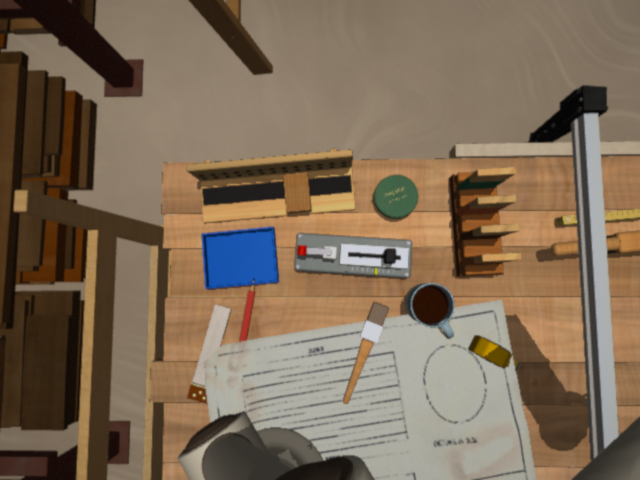

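The scene has all four panels in the rack at right (top about (455–520, 175–275)). The offcut is on the foot at (297,193), the tray at (240,258), the control at (353,256), the mug at (432,305) and the tin at (396,196). I'll zoom in for measuring.

```bash
python3 - <<'E'
import cv2
i=cv2.imread("pics/top0.png")
a=cv2.resize(i[145:295,180:360],None,fx=4.4,fy=4,interpolation=cv2.INTER_CUBIC)
a=cv2.resize(i[148:293,185:360],None,fx=4,fy=4,interpolation=cv2.INTER_CUBIC)
b=cv2.resize(i[160:290,350:530],None,fx=4,fy=4,interpolation=cv2.INTER_CUBIC)
cv2.imwrite("pics/a.png",a);cv2.imwrite("pics/b.png",b)
E
```

```text
(no output)
```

View pics/a.png

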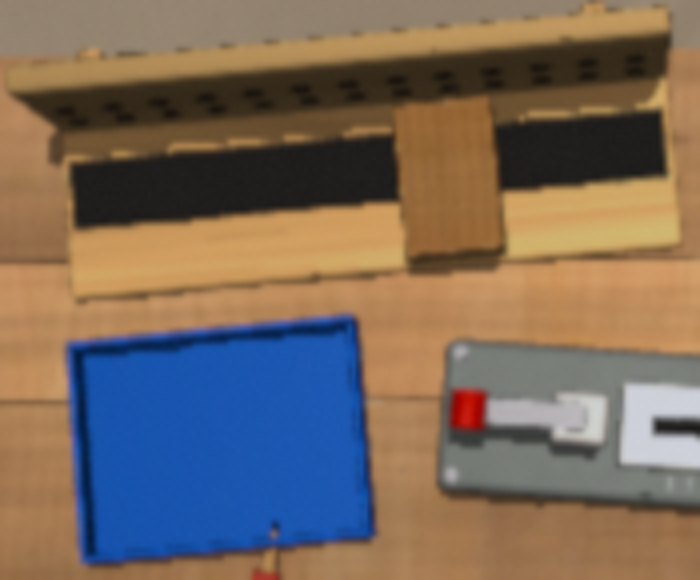

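View pics/b.png

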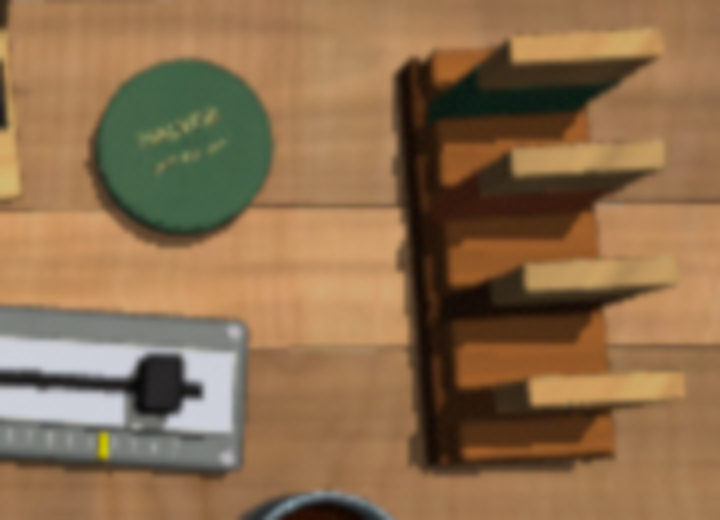

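The crops show the stand foot front corners at a(78,297) and (680,243), and the offcut top at a(395–503, 98–258). The tray corners, roller at a(467,408), grip at b(160,383), yellow index at b(104,446) and the four panel tops in b are also clear. I'll convert these to world positions.

```bash
cat > h.py <<'E'
from bench import *
import numpy as np, cv2
np.set_printoptions(precision=1,suppress=True)
def ray(name,uv,z,cal=None):
    c=cal or get_calibration(name);K=c["camera_matrix"];T=c["cam_to_world"]
    d=T[:3,:3]@np.linalg.solve(K,[uv[0],uv[1],1]);o=T[:3,3]
    return o+d*(z-o[2])/d[2]
E
python3 - <<'E'
from h import *
def A(p):return ((p[0]+.5)/4-.5+185,(p[1]+.5)/4-.5+148)
def B(p):return ((p[0]+.5)/4-.5+350,(p[1]+.5)/4-.5+160)
def P(n,L,z,f):
    w=np.array([ray("top",f(p),z) for p in L]);print(n,w[:,:2].tolist() and w[:,:2].round(1).tolist(),'mean',w.mean(0)[:2])
P("footfront",[(78,297),(680,243)],10,A)
P("stripback",[(73,165),(665,112)],10,A)
P("stripfront",[(75,228),(665,177)],10,A)
P("boardtopfront",[(12,92),(667,40)],100,A)
P("offcut",[(395,105),(490,98),(503,245),(408,258)],40,A)
P("tray",[(68,345),(355,317),(373,537),(87,563)],24,A)
P("ctlL",[(450,342),(440,490)],30,A)
P("ctlR",[(245,322),(240,468)],30,B)
P("roller",[(467,408)],77,A)
P("fader",[(160,383)],84,B)
P("index",[(104,446)],39,B)
for n,L in dict(g=[(511,49),(662,43)],r=[(512,164),(664,155)],m=[(526,276),(678,270)],d=[(530,392),(685,384)]).items(): P(n,L,158,B)
P("tin",[(185,147)],30,B)
P("racktop",[(433,57),(588,45),(613,455),(440,465)],50,B)
E
```

```text
footfront [[500.3, 146.6], [525.0, -156.4]] mean [512.6  -4.9]
stripback [[567.8, 150.7], [591.6, -149.6]] mean [579.7   0.6]
stripfront [[535.5, 148.9], [558.5, -149.3]] mean [547.   -0.2]
boardtopfront [[584.5, 154.0], [605.0, -148.8]] mean [594.8   2.6]
offcut [[590.0, -16.9], [592.9, -63.5], [520.2, -69.9], [514.2, -23.6]] mean [554.3 -43.5]
tray [[474.5, 147.1], [487.4, 4.3], [379.5, -5.3], [367.2, 135.2]] mean [427.1  70.3]
ctlL [[474.1, -43.3], [402.0, -38.6]] mean [438.  -40.9]
ctlR [[459.0, -263.7], [388.8, -259.7]] mean [ 423.9 -261.7]
roller [[438.5, -55.5]] mean [438.5 -55.5]
fader [[426.6, -216.9]] mean [ 426.6 -216.9]
index [[399.3, -194.3]] mean [ 399.3 -194.3]
g [[562.4, -359.1], [564.2, -421.8]] mean [ 563.3 -390.4]
r [[513.4, -357.8], [516.6, -420.6]] mean [ 515.  -389.2]
m [[466.2, -361.8], [468.2, -424.2]] mean [ 467.2 -393. ]
d [[417.9, -361.7], [420.9, -424.9]] mean [ 419.4 -393.3]
tin [[544.9, -236.4]] mean [ 544.9 -236.4]
racktop [[583.6, -352.7], [588.6, -425.9], [394.0, -429.6], [389.6, -349.8]] mean [ 488.9 -389.5]
```

>>> arm_command(steps=[0,0,0,0.107,0,0,0,0.107,-0.036,0.0472,0,0,-0.036,0.0472,0,0,-0.036,0.0472,0,0,-0.036,0.0472,0,0,-0.036,0.0472,0,0,-0.036,0.0472,0,0,-0.036,0.0472,0,0,-0.036,0.0472,0,0,-0.036,0.0472,0,0,-0.036,0.0472,0,0,-0.036,0.0472,0,0,0,0,0,0,0,0,0,0])

```text
clock: 1.98
position: [534.1, -45.3, 230.7]
ee_rot: [-0.044, 0.999, -0.0, -0.001]
contact_force: [0.4, -0.8, 0.0]
gripper_width: 85.1
grasp_force: 0.0
```

```bash
cat >> h.py <<'E'
def alpha(s=None):
    x,y=(s or read_state())["ee_rot"][:2];return np.degrees(np.arctan2(y*y-x*x,2*x*y))
def go(x,y,z,a):
    """print roll and then tool-frame shift (m) to reach TCP x,y,z (mm), tool-y heading a (deg)"""
    s=read_state();p=s["position"];d=np.array([x,y,z])-p
    roll=np.radians((alpha(s)-a+90)%180-90);ar=alpha(s)-np.degrees(roll);r=np.radians(ar)
    ux=np.array([-np.sin(r),np.cos(r)]);uy=np.array([np.cos(r),np.sin(r)])
    print(f"roll {roll:.3f} tx {d[:2]@ux/1e3:.4f} ty {d[:2]@uy/1e3:.4f} tz {-d[2]/1e3:.4f}  at {p} a {alpha(s):.2f} -> {ar:.1f} t {s['clock']:.1f}")
E
python3 - <<'E'
from h import *
go(534,-45,60,95)
c=get_calibration("wrist");print(c)
cv2.imwrite("pics/w1.png",get_image("wrist")[:,:,::-1])
E
```

```text
roll -0.000 tx 0.0001 ty 0.0003 tz 0.1707  at [534.1 -45.3 230.7] a 95.00 -> 95.0 t 2.0
{'camera_matrix': array([[371.6,   0. , 320.3],
       [  0. , 371.6, 241.7],
       [  0. ,   0. ,   1. ]]), 'cam_to_world': array([[ -0.1,   1. ,   0.3, 467. ],
       [  1. ,   0.1,   0. , -52.1],
       [  0. ,   0.3,  -1. , 373.5],
       [  0. ,   0. ,   0. ,   1. ]])}
```

View pics/w1.png

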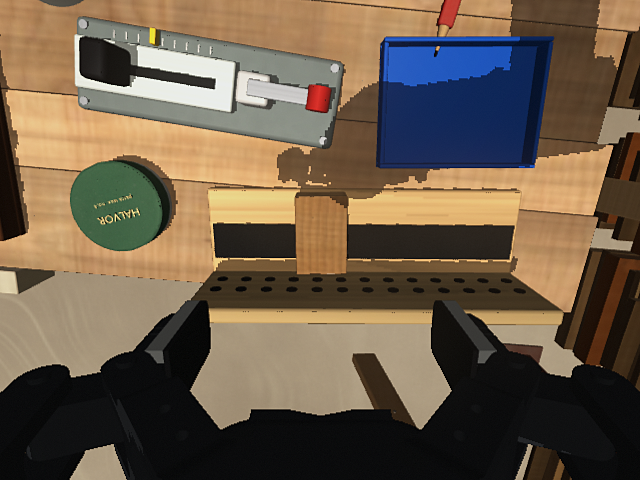

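The wrist view shows the offcut top at (296–347, 192–273), the strip back corners at (214,259) and (513,262), the foot front corners at (208,190) and (520,192), and the tray at (378–552, 38–167). The roller is at (318,97) and the index at (155,36).

```bash
python3 - <<'E'
from h import *
np.set_printoptions(precision=1,suppress=True)
c=get_calibration("wrist")
def P(n,L,z):
    w=np.array([ray("",p,z,c)[:2] for p in L]);print(n,w.round(1).tolist(),w.mean(0))
P("offcut",[(296,192),(346,194),(347,273),(297,273)],40)
P("footfront",[(208,190),(520,192)],10)
P("stripfront",[(214,223),(517,227)],10)
P("stripback",[(213,259),(513,262)],10)
P("boardtopfront",[(196,309),(563,309)],100)
P("tray",[(379,38),(553,38),(535,167),(377,167)],24)
P("roller",[(318,97)],74)
P("index",[(155,33)],39)
P("ctl",[(80,18),(343,62),(330,148),(78,107)],30)
E
```

```text
offcut [[514.9, -70.2], [512.8, -25.3], [587.9, -16.5], [592.0, -64.0]] [551.9 -44. ]
footfront [[524.6, -157.7], [500.5, 146.8]] [512.5  -5.4]
stripfront [[557.2, -151.6], [535.4, 151.9]] [546.3   0.2]
stripback [[595.3, -152.2], [572.2, 156.2]] [583.8   2. ]
boardtopfront [[607.1, -140.9], [582.0, 153.6]] [594.6   6.4]
tray [[380.8, -9.8], [368.2, 137.2], [475.2, 147.7], [487.7, 2.0]] [428.   69.3]
roller [[436.9, -56.8]] [436.9 -56.8]
index [[396.4, -192.6]] [ 396.4 -192.6]
ctl [[388.6, -257.4], [403.1, -38.6], [474.3, -43.1], [458.5, -265.2]] [ 431.1 -151.1]
```

>>> arm_command(steps=[0,0,0.05,0,0,0,0.05,0,0,0,0.03,0,0,0,0,0])

```text
clock: 2.52
position: [532.4, -47.0, 99.4]
ee_rot: [-0.042, 0.999, -0.0, -0.003]
contact_force: [0.4, -0.4, 0.4]
gripper_width: 85.4
grasp_force: 0.0
```

>>> arm_command(steps=[0,0,0.03,0,0,0,0.03,0,0,0,0.024,0,0,0,0,0,0,0,0,0])

```text
clock: 3.15
position: [536.1, -45.5, 19.2]
ee_rot: [-0.043, 0.999, 0.0, 0.002]
contact_force: [0.2, 0.5, 0.7]
gripper_width: 85.2
grasp_force: 0.0
```

>>> arm_command(steps=[0,0,0,0,0,0,0,0,0,0,0,0,0,0,0,0,0,0,0,0,0,0,0,0], grip=0.04)

```text
clock: 3.9
position: [535.5, -45.2, 18.5]
ee_rot: [-0.044, 0.999, 0.0, 0.001]
contact_force: [-0.2, 0.6, 5.7]
gripper_width: 46.7
grasp_force: 63.6
```

>>> arm_command(steps=[0,0,-0.04,0,0,0,-0.05,0,0.0382,0.0415,0,0,0.0382,0.0415,0,0,0.0382,0.0415,0,0,0,0,0.03,0,0,0,0.03,0,0,0,0.02,0,0,0,0,0,0,0,0,0])

```text
clock: 5.15
position: [410.3, 69.0, 27.9]
ee_rot: [-0.043, 0.999, 0.0, 0.001]
contact_force: [-0.6, -0.2, -0.3]
gripper_width: 46.6
grasp_force: 62.8
```

>>> arm_command(steps=[0,0,0.0135,0,0,0,0,0,0,0,0,0])

```text
clock: 5.52
position: [410.3, 69.0, 14.6]
ee_rot: [-0.043, 0.999, 0.0, 0.001]
contact_force: [0.4, -0.1, -0.1]
gripper_width: 46.4
grasp_force: 62.8
```

>>> arm_command(steps=[0,0,0,0,0,0,0,0,0,0,0,0,0,0,-0.05,0,0,0,-0.05,0,0,0,-0.05,0,0,0,-0.05,0,0,0,0,0], grip=0.07)

```text
clock: 6.52
position: [411.9, 69.8, 217.8]
ee_rot: [-0.044, 0.999, 0.002, 0.005]
contact_force: [0.2, 0.1, -0.9]
gripper_width: 69.8
grasp_force: 0.0
```

```bash
python3 - <<'E'
from h import *
go(428,-215,140,86.2)
go(370,-180,200,86.2)
E
```

```text
roll 0.154 tx -0.0350 ty -0.2831 tz 0.0778  at [411.9  69.8 217.8] a 95.00 -> 86.2 t 6.5
roll 0.154 tx 0.0252 ty -0.2520 tz 0.0178  at [411.9  69.8 217.8] a 95.00 -> 86.2 t 6.5
```

>>> arm_command(steps=[0,0,0,0.154,-0.0171,-0.053,0,0,-0.0171,-0.053,0,0,-0.0171,-0.053,0,0,-0.0171,-0.053,0,0,-0.0171,-0.053,0,0,0,0,0,0,0,0,0,0])

```text
clock: 7.52
position: [476.3, -201.3, 212.5]
ee_rot: [0.034, 0.999, 0.0, -0.001]
contact_force: [0.0, -0.5, -0.0]
gripper_width: 70.0
grasp_force: 0.0
```

```bash
python3 - <<'E'
from h import *
go(428,-215,70,86.1)
c=get_calibration("wrist");np.save("w2.npy",c["cam_to_world"])
cv2.imwrite("pics/w2.png",get_image("wrist")[:,:,::-1])
E
```

```text
roll -0.000 tx 0.0473 ty -0.0170 tz 0.1425  at [ 476.3 -201.3  212.5] a 86.09 -> 86.1 t 7.5
```

View pics/w2.png

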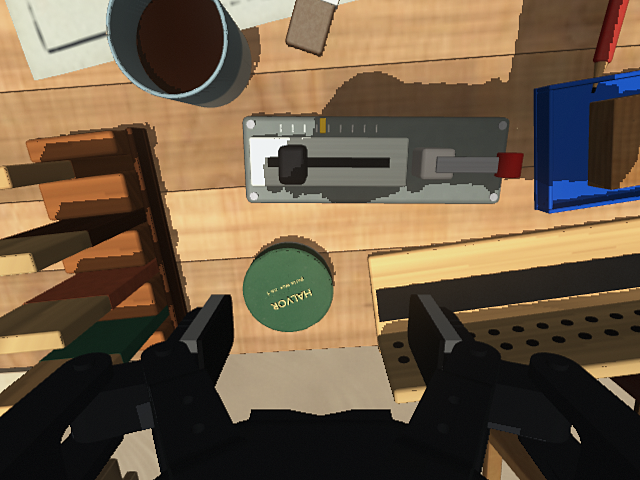

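The offcut lies in the tray. The index is at (323,125) and the slider grip top is centred at about (292,165).

```bash
python3 - <<'E'
from h import *
c=get_calibration("wrist");c["cam_to_world"]=np.load("w2.npy")
i=cv2.imread("pics/w2.png");h=cv2.cvtColor(i,cv2.COLOR_BGR2HSV)
m=(h[...,0]>18)&(h[...,0]<32)&(h[...,1]>170);m[:112]=0;m[140:]=0;m[:,:300]=0;m[:,345:]=0
ys,xs=np.nonzero(m);print(xs.min(),xs.max(),ys.min(),ys.max(),xs.mean(),ys.mean())
d=i.max(2)<60;d[:143]=0;d[188:]=0;d[:,:272]=0;d[:,312:]=0
ys2,xs2=np.nonzero(d);print(np.percentile(xs2,[2,98]),np.percentile(ys2,[2,98]))
I=ray("",(xs.mean(),ys.mean()),37,c);F=ray("",(292.5,164.5),84,c);R=ray("",(510,163),72,c)
r=np.radians(86.1);u=np.array([np.cos(r),np.sin(r)])
print(I,F,R,"dy",(I-F)[:2]@u)
E
```

```text
320 325 118 132 322.5 125.0
[274. 309.] [146. 183.]
[ 398.4 -194.7   37. ] [ 425.5 -218.4   84. ] [436.3 -57.   72. ] dy 21.791332516810975
```

>>> arm_command(steps=[0.048,-0.02,0,0,0,0,0.05,0,0,0,0.05,0,0,0,0.035,0,0,0,0.02,0,0,0,0,0,0,0,0,0])

```text
clock: 8.45
position: [428.9, -217.5, 59.8]
ee_rot: [0.033, 0.999, -0.0, 0.001]
contact_force: [-0.2, -0.7, -0.1]
gripper_width: 70.2
grasp_force: 0.0
```

>>> arm_command(steps=[0,0,0,0,0,0,0,0,0,0,0,0,0,0,0,0,0,0,0,0,0,0,0,0,0,0,0,0], grip=0.015)

```text
clock: 9.32
position: [428.3, -218.2, 59.5]
ee_rot: [0.034, 0.999, -0.0, 0.0]
contact_force: [-1.5, 0.8, 5.6]
gripper_width: 18.9
grasp_force: 59.2
```

```bash
python3 - <<'E'
from h import *
I=np.array([398.4,-194.7]);u=np.array([np.cos(np.radians(86.1)),np.sin(np.radians(86.1))])
s=read_state();print(s["position"],s["contact_force"],s["gripper_width"],(I-s["position"][:2])@u)
E
```

```text
[ 428.3 -218.2   59.5] [-1.5  0.8  5.6] 18.932965256701177 21.459326305108053
```

>>> arm_command(steps=[0,0.007,0,0,0,0.007,0,0,0,0.0075,0,0,0,0,0,0,0,0,0,0])

```text
clock: 9.95
position: [429.9, -196.6, 59.5]
ee_rot: [0.034, 0.999, -0.0, 0.001]
contact_force: [-1.0, 1.2, 6.1]
gripper_width: 19.1
grasp_force: 59.3
```

>>> arm_command(steps=[0,0,0,0,0,0,0,0,0,0,0,0,0,0,-0.04,0,0,0,-0.05,0,0,0,-0.05,0,-0.048,0,0,0,0,0,0,0,0,0,0,0], grip=0.05)

```text
clock: 11.08
position: [476.4, -199.7, 197.8]
ee_rot: [0.034, 0.999, 0.0, -0.001]
contact_force: [0.3, 0.0, -0.6]
gripper_width: 50.1
grasp_force: 0.0
```

```bash
python3 - <<'E'
from h import *
c=get_calibration("wrist");i=get_image("wrist")[:,:,::-1];cv2.imwrite("pics/w3.png",i)
go(420,-393,240,177.5)
cv2.imwrite("pics/w3c.png",cv2.resize(i[90:220,200:400],None,fx=4,fy=4,interpolation=cv2.INTER_CUBIC))
h=cv2.cvtColor(i,cv2.COLOR_BGR2HSV)
m=((h[...,0]>18)&(h[...,0]<32)&(h[...,1]>170)).astype(np.uint8);m[:90]=0;m[200:]=0;m[:,:220]=0;m[:,400:]=0
n,l,st,ce=cv2.connectedComponentsWithStats(m);print(st[1:],ce[1:])
np.save("w3.npy",c["cam_to_world"])
E
```

```text
roll 1.547 tx -0.1955 ty -0.0477 tz -0.0420  at [ 476.2 -199.8  198. ] a 86.14 -> -2.5 t 11.1
[[318 117   6  16  95]] [[320.5 124.4]]
```

View pics/w3c.png

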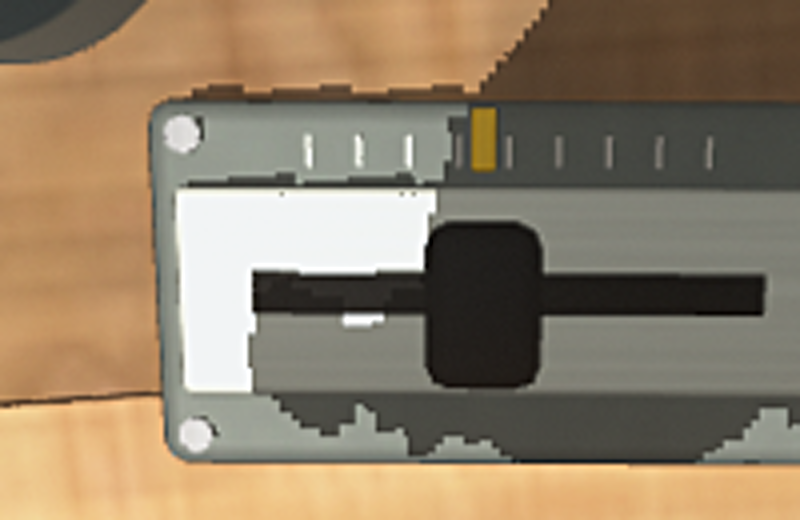

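The slider (crop column 483) is level with the yellow index (column 484). Next are the panels, starting with the dark one.

>>> arm_command(steps=[0,0,0,-0.1676,0,0,0,-0.1676,0,0,0,-0.1676,0,0,0,-0.1676,0,0,0,-0.1676,0,0,0,-0.1676,0,0,0,-0.1676,0,0,0,-0.1676,0,0,0,-0.1676,0,0,0,-0.1676,0.0479,0.0159,0,0,0.0479,0.0159,0,0,0.0479,0.0159,0,0,0.0479,0.0159,0,0,0,0,0,0,0,0,0,0], grip=0.032)

```text
clock: 13.12
position: [420.2, -393.4, 198.3]
ee_rot: [0.72, -0.694, -0.001, 0.0]
contact_force: [0.3, -0.6, -0.7]
gripper_width: 31.7
grasp_force: 0.0
```

```bash
python3 - <<'E'
from h import *
i=get_image("wrist")[:,:,::-1];cv2.imwrite("pics/w4.png",i)
np.save("w4.npy",get_calibration("wrist")["cam_to_world"])
go(419.4,-393,118,182)
print(read_state()["joints"])
E
```

```text
roll 0.003 tx -0.0001 ty 0.0012 tz 0.0806  at [ 420.6 -393.   198.6] a -177.80 -> -178.0 t 13.2
[-0.5  0.3 -0.2 -0.  -1.1  0.5]
```

View pics/w4.png

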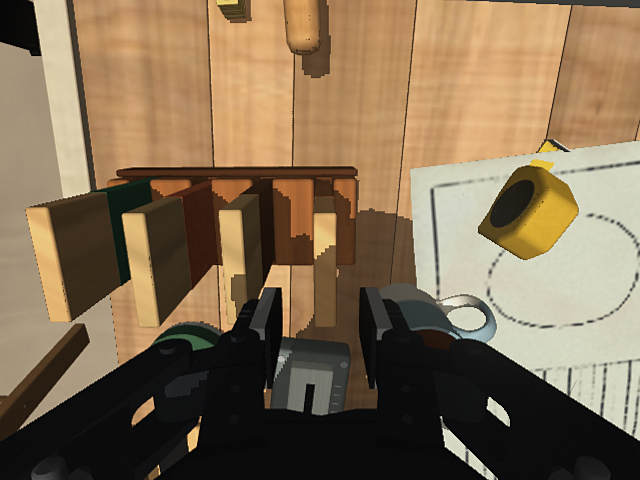

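The dark panel's top spans columns 314–337 and rows 212–327, under the fingers (centre about column 321). The rest sit at columns 232, 140 and 48. I'll check the grip line.

```bash
python3 - <<'E'
from h import *
c=get_calibration("wrist");c["cam_to_world"]=np.load("w4.npy")
for n,L in dict(d=[(325,213),(325.5,327)],m=[(231.5,211)],r=[(137,214),(149,326)],g=[(40,208),(61,320)]).items():
    for p in L: print(n,ray("",p,158,c)[:2])
E
```

```text
d [ 420.1 -425.7]
d [ 417.2 -362.3]
m [ 466.9 -425. ]
r [ 514.3 -421.7]
r [ 513.7 -359.4]
g [ 562.3 -423. ]
g [ 561.2 -361.3]
```

>>> arm_command(steps=[0,0.0015,0.03,0,0,0,0.03,0,0,0,0.02,0,0,0,0,0,0,0,0,0])

```text
clock: 13.8
position: [420.4, -393.6, 119.9]
ee_rot: [0.721, -0.693, 0.001, -0.0]
contact_force: [0.7, 0.3, 0.9]
gripper_width: 32.1
grasp_force: 0.0
```

>>> arm_command(steps=[0,0,0,0,0,0,0,0,0,0,0,0,0,0,0,0,0,0,0,0], grip=0.006)

```text
clock: 14.42
position: [419.7, -394.1, 120.1]
ee_rot: [0.721, -0.693, 0.001, 0.0]
contact_force: [-1.5, 1.2, 6.2]
gripper_width: 11.6
grasp_force: 59.1
```

>>> arm_command(steps=[0,0,-0.03,0,0,0,-0.04,0,0,0,-0.04,0,0,0,-0.05,-0.04,-0.0496,-0.0178,0,0,-0.0496,-0.0178,0,0,-0.0496,-0.0178,0,0,-0.0496,-0.0178,0,0,-0.0496,-0.0178,0,0,-0.0496,-0.0178,0,0,-0.0496,-0.0178,0,0,-0.0496,-0.0178,0,0,-0.0496,-0.0178,0,0,-0.0496,-0.0178,0,0,0,0,0.04,0,0,0,0.04,0,0,0,0.03,0,0,0,0,0,0,0,0,0])

```text
clock: 16.8
position: [559.4, 114.8, 170.2]
ee_rot: [0.734, -0.679, 0.001, -0.001]
contact_force: [1.5, 0.5, -0.6]
gripper_width: 11.2
grasp_force: 58.4
```

```bash
python3 - <<'E'
from h import *
go(557,114.2,122.5,184.6)
print(read_state()["gripper_width"])
cv2.imwrite("pics/w5.png",get_image("wrist")[:,:,::-1])
E
```

```text
roll -0.002 tx 0.0004 ty 0.0024 tz 0.0477  at [559.4 114.8 170.2] a -175.52 -> -175.4 t 16.8
11.188579481395083
```

View pics/w5.png

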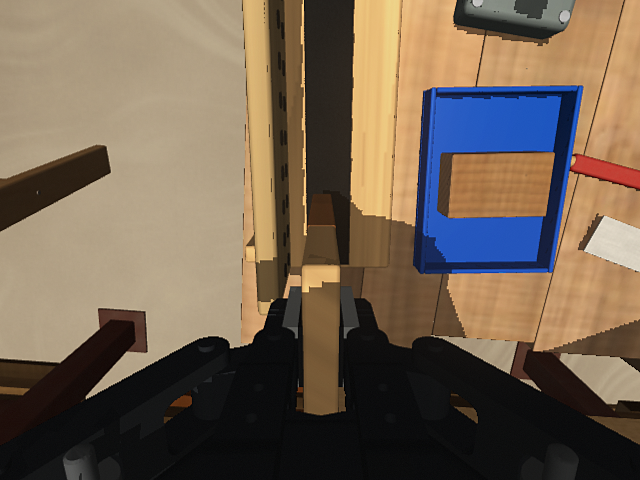

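The panel hangs over the black strip, parallel to the board, and the offcut lies flat in the tray at (500,185). Lowering it now.

>>> arm_command(steps=[0,0.0024,0.02,0,0,0,0.015,0,0,0,0.008,0,0,0,0.003,0,0,0,0,0,0,0,0,0])

```text
clock: 17.6
position: [556.4, 114.5, 123.3]
ee_rot: [0.734, -0.679, 0.0, -0.0]
contact_force: [0.2, 0.4, -0.7]
gripper_width: 11.6
grasp_force: 58.7
```

>>> arm_command(steps=[0,0,0.001,0,0,0,0.001,0,0,0,0,0,0,0,0,0])

```text
clock: 18.1
position: [556.4, 114.5, 122.1]
ee_rot: [0.734, -0.679, 0.0, -0.001]
contact_force: [-2.1, 0.1, 5.0]
gripper_width: 11.7
grasp_force: 59.4
```

>>> arm_command(steps=[0,0,0,0,0,0,0,0,0,0,0,0,0,-0.004,0,0,0,-0.004,0,0,0,-0.003,0,0,0,-0.003,0,0,0,-0.003,0,0,0,-0.003,0,0,0,-0.003,0,0,0,-0.003,0,0,0,-0.003,0,0,0,-0.003,0,0,0,-0.003,0,0,0,0,0,0,0,0,0,0], grip=0.03)

```text
clock: 20.1
position: [590.8, 117.1, 120.8]
ee_rot: [0.734, -0.679, -0.0, 0.0]
contact_force: [-0.5, 0.2, -0.3]
gripper_width: 29.8
grasp_force: 0.0
```

>>> arm_command(steps=[0,0,-0.03,0,0,0,-0.05,0,0,0,-0.05,0,0,0,0,0])

```text
clock: 20.6
position: [593.1, 117.7, 256.3]
ee_rot: [0.734, -0.679, 0.003, -0.005]
contact_force: [-0.2, 0.6, -1.1]
gripper_width: 30.3
grasp_force: 0.0
```

```bash
python3 - <<'E'
from h import *
go(466.5,-393,250,182)
np.save("w6.npy",get_calibration("wrist")["cam_to_world"])
cv2.imwrite("pics/w6.png",get_image("wrist")[:,:,::-1])
E
```

```text
roll 0.044 tx 0.5060 ty 0.1443 tz 0.0063  at [593.1 117.7 256.3] a -175.50 -> -178.0 t 20.6
```

View pics/w6.png

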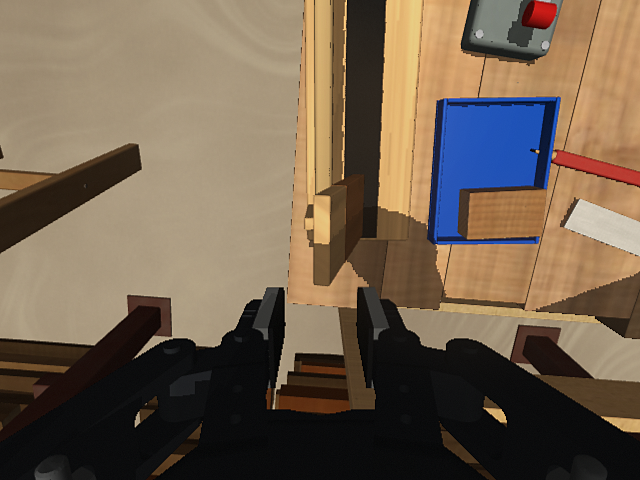

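The first panel leans on the board. The offcut has been shifted within the tray to about (460–545, 188–240); I'll check that it is still flat inside and measure the lean.

```bash
python3 - <<'E'
from h import *
c=get_calibration("wrist");c["cam_to_world"]=np.load("w6.npy")
for n,L,z in [("offcut",[(468,190),(545,187),(545,236),(467,239)],34),("tray",[(443,98),(560,97),(539,243),(430,243)],24),("panel top back(155.9)",[(314,196),(314,280)],154),("top front",[(331,190),(329,284)],157)]:
    print(n,np.array([ray("",p,z,c)[:2] for p in L]).round(1).tolist())
i=cv2.imread("pics/w6.png");cv2.imwrite("pics/w6c.png",cv2.resize(i[80:260,300:570],None,fx=2.9,fy=2.9,interpolation=cv2.INTER_CUBIC))
E
```

```text
offcut [[453.4, 87.6], [379.5, 78.9], [367.6, 127.4], [445.2, 136.8]]
tray [[488.8, 4.9], [379.8, -4.3], [365.6, 137.5], [478.6, 146.7]]
panel top back(155.9) [[601.3, 86.7], [596.9, 146.0]]
top front [[590.5, 81.4], [586.3, 146.9]]
```

View pics/w6c.png

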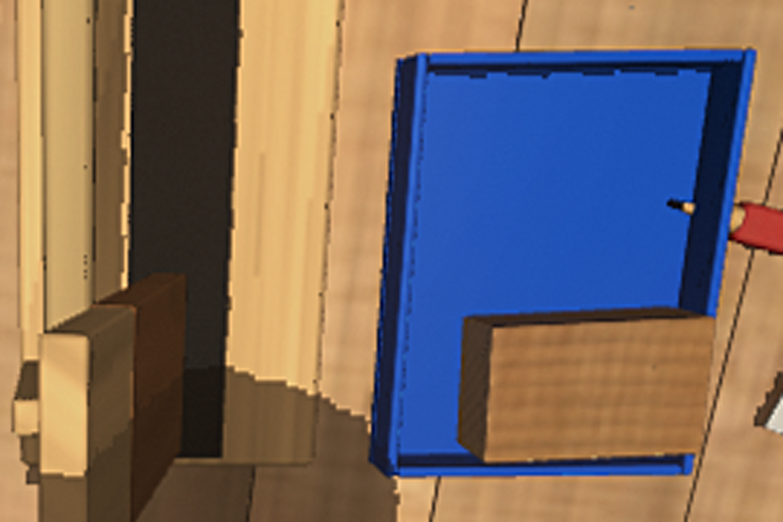

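Computed edges (x from about 374, y to about 132) put the offcut just inside the tray walls. I'll recheck with another camera later. Next is panel 2.

>>> arm_command(steps=[0,0,0,0.044,0.0506,0.0144,0,0,0.0506,0.0144,0,0,0.0506,0.0144,0,0,0.0506,0.0144,0,0,0.0506,0.0144,0,0,0.0506,0.0144,0,0,0.0506,0.0144,0,0,0.0506,0.0144,0,0,0.0506,0.0144,0,0,0.0506,0.0144,0,0,0,0,0.03,0,0,0,0.03,0,0,0,0,0,0,0,0,0])

```text
clock: 22.52
position: [464.5, -393.7, 191.3]
ee_rot: [0.719, -0.695, 0.0, 0.0]
contact_force: [0.1, -0.5, 0.7]
gripper_width: 30.3
grasp_force: 0.0
```

```bash
python3 - <<'E'
from h import *
go(466.5,-393,119,182)
E
```

```text
roll -0.000 tx -0.0006 ty -0.0020 tz 0.0723  at [ 464.5 -393.7  191.3] a -178.02 -> -178.0 t 22.5
```

>>> arm_command(steps=[0,-0.002,0.03,0,0,0,0.025,0,0,0,0.017,0,0,0,0,0,0,0,0,0])

```text
clock: 23.15
position: [467.0, -393.9, 120.2]
ee_rot: [0.719, -0.695, 0.001, -0.0]
contact_force: [0.5, -0.4, 1.5]
gripper_width: 30.0
grasp_force: 0.0
```

>>> arm_command(steps=[0,0,0,0,0,0,0,0,0,0,0,0,0,0,0,0,0,0,0,0], grip=0.006)

```text
clock: 23.78
position: [466.7, -393.9, 120.2]
ee_rot: [0.719, -0.695, 0.001, -0.0]
contact_force: [-0.6, 0.9, 6.1]
gripper_width: 11.5
grasp_force: 59.3
```

```bash
python3 - <<'E'
from h import *
go(563,38.5,121,184.6)
E
```

```text
roll -0.046 tx -0.4233 ty -0.1307 tz -0.0008  at [ 466.7 -393.9  120.2] a -178.03 -> -175.4 t 23.8
```

>>> arm_command(steps=[0,0,-0.03,0,0,0,-0.04,0,0,0,-0.04,0,0,0,-0.05,-0.046,-0.0529,-0.0163,0,0,-0.0529,-0.0163,0,0,-0.0529,-0.0163,0,0,-0.0529,-0.0163,0,0,-0.0529,-0.0163,0,0,-0.0529,-0.0163,0,0,-0.0529,-0.0163,0,0,-0.0529,-0.0163,0,0,0,0,0.04,0,0,0,0.04,0,0,0,0.04,0,0,0,0,0,0,0,0,0])

```text
clock: 25.9
position: [563.4, 39.0, 160.2]
ee_rot: [0.735, -0.678, 0.001, -0.001]
contact_force: [0.2, 0.2, 0.3]
gripper_width: 11.4
grasp_force: 58.6
```

```bash
python3 - <<'E'
from h import *
go(563,38.5,122,184.6)
E
```

```text
roll 0.000 tx 0.0004 ty 0.0005 tz 0.0382  at [563.4  39.  160.2] a -175.39 -> -175.4 t 25.9
```

>>> arm_command(steps=[0,0.0005,0.02,0,0,0,0.01,0,0,0,0.005,0,0,0,0.003,0,0,0,0.001,0,0,0,0,0,0,0,0,0])

```text
clock: 26.78
position: [562.6, 38.9, 122.2]
ee_rot: [0.735, -0.678, 0.001, -0.001]
contact_force: [-1.7, 1.6, 6.9]
gripper_width: 11.2
grasp_force: 59.9
```

>>> arm_command(steps=[0,0,0,0,0,0,0,0,0,0,0,0,0,-0.004,0,0,0,-0.004,0,0,0,-0.003,0,0,0,-0.003,0,0,0,-0.003,0,0,0,-0.003,0,0,0,-0.003,0,0,0,-0.003,0,0,0,-0.003,0,0,0,-0.003,0,0,0,-0.003,0,0,0,0,0,0,0,0,0,0], grip=0.03)

```text
clock: 28.78
position: [596.6, 41.5, 119.7]
ee_rot: [0.735, -0.678, -0.0, 0.0]
contact_force: [-0.6, 0.1, 0.2]
gripper_width: 29.8
grasp_force: 0.0
```

>>> arm_command(steps=[0,0,-0.03,0,0,0,-0.05,0,0,0,-0.05,0,0,0,0,0])

```text
clock: 29.28
position: [598.9, 41.9, 255.2]
ee_rot: [0.735, -0.678, 0.003, -0.004]
contact_force: [0.2, 0.4, -1.3]
gripper_width: 29.6
grasp_force: 0.0
```

```bash
python3 - <<'E'
from h import *
go(514.5,-391,190,182)
E
```

```text
roll 0.046 tx 0.4297 ty 0.0995 tz 0.0652  at [598.9  41.9 255.2] a -175.39 -> -178.0 t 29.3
```

>>> arm_command(steps=[0,0,0,0.046,0.0537,0.0124,0,0,0.0537,0.0124,0,0,0.0537,0.0124,0,0,0.0537,0.0124,0,0,0.0537,0.0124,0,0,0.0537,0.0124,0,0,0.0537,0.0124,0,0,0.0537,0.0124,0,0,0,0,0.03,0,0,0,0.03,0,0,0,0,0,0,0,0,0])

```text
clock: 30.9
position: [512.6, -391.4, 190.7]
ee_rot: [0.719, -0.695, 0.001, 0.0]
contact_force: [0.9, 0.4, 0.7]
gripper_width: 30.1
grasp_force: 0.0
```

```bash
python3 - <<'E'
from h import *
go(514.5,-391,120,182)
E
```

```text
roll -0.000 tx -0.0004 ty -0.0019 tz 0.0707  at [ 512.6 -391.4  190.7] a -178.02 -> -178.0 t 30.9
```

>>> arm_command(steps=[0,-0.002,0.03,0,0,0,0.025,0,0,0,0.016,0,0,0,0,0,0,0,0,0])

```text
clock: 31.52
position: [515.1, -391.5, 120.3]
ee_rot: [0.719, -0.695, 0.001, -0.0]
contact_force: [0.5, -1.0, -0.1]
gripper_width: 30.2
grasp_force: 0.0
```

>>> arm_command(steps=[0,0,0,0,0,0,0,0,0,0,0,0,0,0,0,0,0,0,0,0], grip=0.006)

```text
clock: 32.15
position: [514.9, -391.6, 120.2]
ee_rot: [0.719, -0.695, 0.001, -0.0]
contact_force: [-0.2, 0.2, 5.9]
gripper_width: 11.5
grasp_force: 59.1
```

```bash
python3 - <<'E'
from h import *
go(569.1,-37.3,121,184.6)
E
```

```text
roll -0.046 tx -0.3488 ty -0.0824 tz -0.0008  at [ 514.9 -391.6  120.2] a -178.03 -> -175.4 t 32.1
```

>>> arm_command(steps=[0,0,-0.03,0,0,0,-0.04,0,0,0,-0.04,0,0,0,-0.05,-0.046,-0.0498,-0.0118,0,0,-0.0498,-0.0118,0,0,-0.0498,-0.0118,0,0,-0.0498,-0.0118,0,0,-0.0498,-0.0118,0,0,-0.0498,-0.0118,0,0,-0.0498,-0.0118,0,0,0,0,0.04,0,0,0,0.04,0,0,0,0.04,0,0,0,0,0,0,0,0,0])

```text
clock: 34.15
position: [569.6, -37.0, 160.1]
ee_rot: [0.735, -0.678, 0.001, -0.001]
contact_force: [0.3, 0.7, 0.3]
gripper_width: 11.6
grasp_force: 58.7
```

```bash
python3 - <<'E'
from h import *
go(569.1,-37.8,122,184.6)
E
```

```text
roll 0.000 tx 0.0007 ty 0.0006 tz 0.0381  at [569.6 -37.  160.1] a -175.39 -> -175.4 t 34.1
```

>>> arm_command(steps=[0.001,0.0005,0.02,0,0,0,0.01,0,0,0,0.005,0,0,0,0.003,0,0,0,0.001,0,0,0,0,0,0,0,0,0])

```text
clock: 35.02
position: [569.0, -38.0, 122.2]
ee_rot: [0.735, -0.678, 0.001, -0.001]
contact_force: [-3.2, 2.1, 7.3]
gripper_width: 11.1
grasp_force: 60.0
```

>>> arm_command(steps=[0,0,0,0,0,0,0,0,0,0,0,0,0,-0.004,0,0,0,-0.004,0,0,0,-0.003,0,0,0,-0.003,0,0,0,-0.003,0,0,0,-0.003,0,0,0,-0.003,0,0,0,-0.003,0,0,0,-0.003,0,0,0,-0.003,0,0,0,-0.003,0,0,0,0,0,0,0,0,0,0], grip=0.03)

```text
clock: 37.02
position: [603.0, -35.2, 119.8]
ee_rot: [0.735, -0.678, -0.0, 0.0]
contact_force: [-0.3, 0.1, 0.4]
gripper_width: 30.0
grasp_force: 0.0
```

>>> arm_command(steps=[0,0,-0.03,0,0,0,-0.05,0,0,0,-0.05,0,0,0,0,0])

```text
clock: 37.52
position: [605.4, -35.2, 255.3]
ee_rot: [0.735, -0.678, 0.004, -0.004]
contact_force: [0.1, 0.3, -0.5]
gripper_width: 30.2
grasp_force: 0.0
```

```bash
python3 - <<'E'
from h import *
go(562.5,-391,190,182)
E
```

```text
roll 0.046 tx 0.3541 ty 0.0553 tz 0.0653  at [605.4 -35.2 255.3] a -175.39 -> -178.0 t 37.5
```

>>> arm_command(steps=[0,0,0,0.046,0.0506,0.0076,0,0,0.0506,0.0076,0,0,0.0506,0.0076,0,0,0.0506,0.0076,0,0,0.0506,0.0076,0,0,0.0506,0.0076,0,0,0.0506,0.0076,0,0,0,0,0.03,0,0,0,0.03,0,0,0,0,0,0,0,0,0])

```text
clock: 39.02
position: [562.5, -391.3, 190.7]
ee_rot: [0.719, -0.695, 0.001, 0.0]
contact_force: [-0.6, 0.8, 0.7]
gripper_width: 30.1
grasp_force: 0.0
```

```bash
python3 - <<'E'
from h import *
go(562.5,-391,120,182)
E
```

```text
roll -0.000 tx -0.0003 ty -0.0001 tz 0.0707  at [ 562.5 -391.3  190.7] a -178.02 -> -178.0 t 39.0
```

>>> arm_command(steps=[0,0,0.03,0,0,0,0.025,0,0,0,0.016,0,0,0,0,0,0,0,0,0])

```text
clock: 39.65
position: [562.9, -391.5, 120.4]
ee_rot: [0.719, -0.695, 0.001, -0.0]
contact_force: [0.2, 0.1, 0.5]
gripper_width: 29.9
grasp_force: 0.0
```

>>> arm_command(steps=[0,0,0,0,0,0,0,0,0,0,0,0,0,0,0,0,0,0,0,0], grip=0.006)

```text
clock: 40.28
position: [562.7, -391.5, 120.3]
ee_rot: [0.719, -0.695, 0.001, -0.0]
contact_force: [0.4, 0.7, 5.3]
gripper_width: 11.3
grasp_force: 59.1
```

```bash
python3 - <<'E'
from h import *
go(575,-113.5,121,184.6)
E
```

```text
roll -0.046 tx -0.2761 ty -0.0346 tz -0.0007  at [ 562.7 -391.5  120.3] a -178.03 -> -175.4 t 40.3
```

>>> arm_command(steps=[0,0,-0.03,0,0,0,-0.04,0,0,0,-0.04,0,0,0,-0.05,-0.046,-0.0552,-0.0069,0,0,-0.0552,-0.0069,0,0,-0.0552,-0.0069,0,0,-0.0552,-0.0069,0,0,-0.0552,-0.0069,0,0,0,0,0.04,0,0,0,0.04,0,0,0,0.04,0,0,0,0,0,0,0,0,0])

```text
clock: 42.02
position: [575.3, -113.4, 160.1]
ee_rot: [0.735, -0.678, 0.001, -0.0]
contact_force: [0.6, -0.5, -0.6]
gripper_width: 11.7
grasp_force: 58.7
```

```bash
python3 - <<'E'
from h import *
go(575,-113.5,122,184.6)
E
```

```text
roll 0.000 tx 0.0001 ty 0.0003 tz 0.0381  at [ 575.3 -113.4  160.1] a -175.40 -> -175.4 t 42.0
```

>>> arm_command(steps=[0,0,0.02,0,0,0,0.01,0,0,0,0.005,0,0,0,0.003,0,0,0,0.001,0,0,0,0,0,0,0,0,0])

```text
clock: 42.9
position: [575.0, -113.2, 122.3]
ee_rot: [0.735, -0.678, 0.001, -0.001]
contact_force: [-2.5, 1.5, 8.1]
gripper_width: 11.4
grasp_force: 60.1
```

>>> arm_command(steps=[0,0,0,0,0,0,0,0,0,0,0,0,0,-0.004,0,0,0,-0.004,0,0,0,-0.003,0,0,0,-0.003,0,0,0,-0.003,0,0,0,-0.003,0,0,0,-0.003,0,0,0,-0.003,0,0,0,-0.003,0,0,0,-0.003,0,0,0,-0.003,0,0,0,0,0,0,0,0,0,0], grip=0.03)

```text
clock: 44.9
position: [609.1, -110.4, 119.8]
ee_rot: [0.735, -0.678, -0.0, 0.0]
contact_force: [-0.5, 0.0, -0.2]
gripper_width: 29.6
grasp_force: 0.0
```

>>> arm_command(steps=[0,0,-0.03,0,0,0,-0.05,0,0,0,-0.05,0,0,0,0,0])

```text
clock: 45.4
position: [611.5, -110.6, 255.4]
ee_rot: [0.735, -0.678, 0.004, -0.003]
contact_force: [-0.4, 0.2, 0.0]
gripper_width: 30.2
grasp_force: 0.0
```

```bash
python3 - <<'E'
from h import *
i=get_image("wrist")[:,:,::-1];j=get_image("scene")[:,:,::-1];k=get_image("top")[:,:,::-1]
R=lambda a,w,h:cv2.resize(a,(w,h),interpolation=cv2.INTER_CUBIC)
cv2.imwrite("pics/c1.png",np.vstack([R(k[140:300,180:370],760,300) if 0 else R(k[145:295,180:370],760,590)]))
cv2.imwrite("pics/c2.png",R(j[180:370,150:400],790,600))
cv2.imwrite("pics/w7.png",i)
go(437,-56.5,100,86)
E
```

```text
roll -1.421 tx -0.1748 ty -0.0416 tz 0.1489  at [ 608.5 -110.2  248.9] a -175.43 -> -94.0 t 45.5
```

View pics/c2.png

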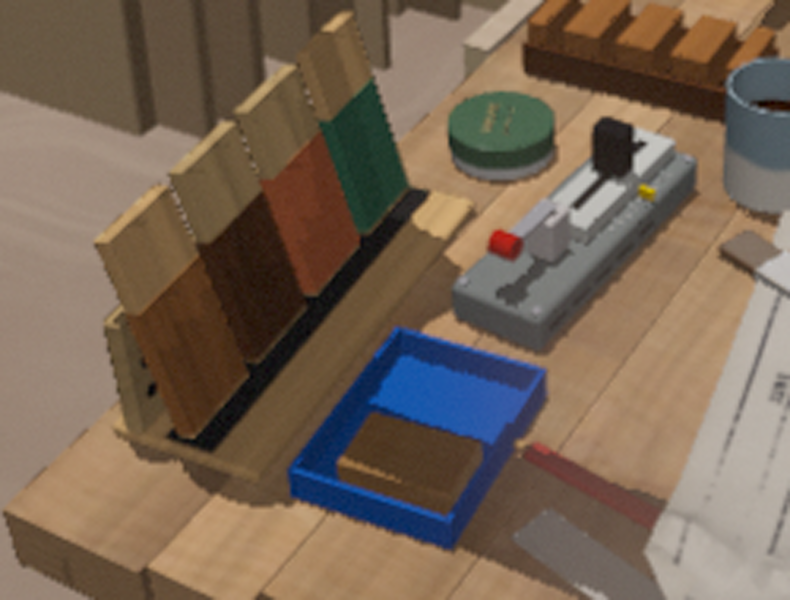

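View pics/c1.png

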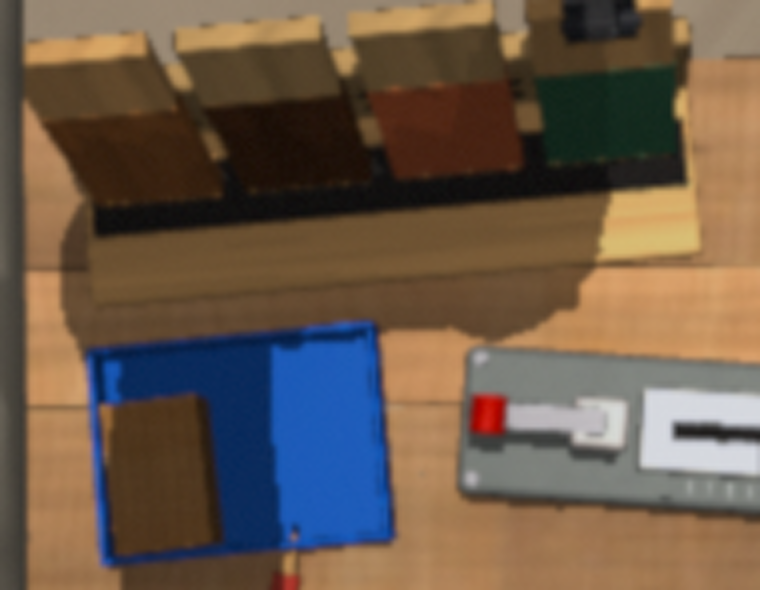

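Everything is in place: four panels lean apart on the strip, the offcut is flat in the tray, and the slider is level. Now for the switch, with closed fingers.

>>> arm_command(steps=[-0.0224,0.0555,0,0,-0.0224,0.0555,0,0,-0.0224,0.0555,0,0,0,0,0.05,0,0,0,0.05,0,0,0,0.04,0,0,0,0,0,0,0,0,0,0,0,0,0], grip=0.0)

```text
clock: 46.68
position: [439.1, -56.5, 111.3]
ee_rot: [0.735, -0.678, 0.001, -0.001]
contact_force: [-0.4, -0.2, 0.1]
gripper_width: -0.4
grasp_force: 0.0
```

```bash
python3 - <<'E'
from h import *
i=get_image("wrist")[:,:,::-1];cv2.imwrite("pics/w8.png",i)
go(437,-56.5,65,184.6);print(read_state()["gripper_width"])
E
```

```text
roll -0.000 tx -0.0002 ty 0.0019 tz 0.0462  at [438.9 -56.5 111.2] a -175.41 -> -175.4 t 46.7
-0.0006519709748925392
```

View pics/w8.png

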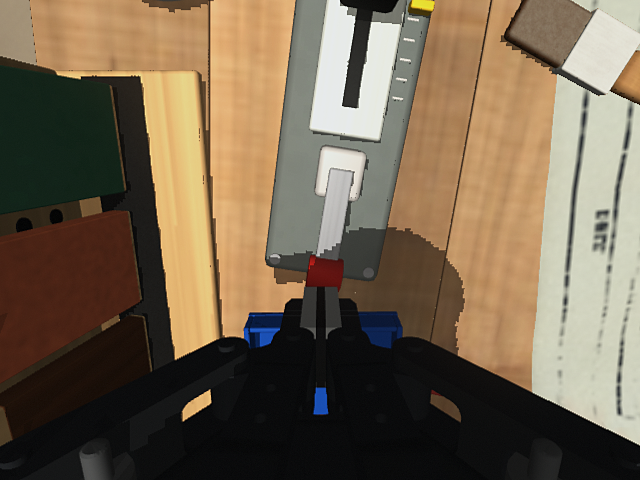

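The closed fingers stand over the red roller (325,268). I'll lower in steps, watching the force.

>>> arm_command(steps=[0,0.001,0.015,0,0,0,0.01,0,0,0,0.006,0,0,0,0,0,0,0,0,0])

```text
clock: 47.35
position: [437.2, -56.7, 79.1]
ee_rot: [0.735, -0.678, 0.0, -0.0]
contact_force: [0.2, 0.0, -0.6]
gripper_width: 0.2
grasp_force: 0.0
```

>>> arm_command(steps=[0,0,0.003,0,0,0,0.003,0,0,0,0,0])

```text
clock: 47.72
position: [437.4, -56.6, 72.9]
ee_rot: [0.735, -0.678, 0.0, -0.0]
contact_force: [0.7, 0.5, 1.3]
gripper_width: -0.4
grasp_force: 0.8
```

>>> arm_command(steps=[0,0,0.003,0,0,0,0.003,0,0,0,0.002,0,0,0,0,0,0,0,0,0])

```text
clock: 48.35
position: [437.2, -56.7, 64.9]
ee_rot: [0.735, -0.678, 0.0, -0.0]
contact_force: [0.7, 1.8, 2.4]
gripper_width: 0.0
grasp_force: 1.3
```

>>> arm_command(steps=[0,0,-0.005,0,0,0,-0.01,0,0,0,-0.03,0,0,0,-0.05,0,0,0,-0.05,0,0,0,-0.02,0,0,0,0,0,0,0,0,0])

```text
clock: 49.35
position: [435.6, -56.9, 228.7]
ee_rot: [0.735, -0.678, -0.001, 0.001]
contact_force: [0.5, -0.2, -0.4]
gripper_width: -0.3
grasp_force: 0.0
```

```bash
python3 - <<'E'
from h import *
# quick check nothing moved since c1: compare stand/tray region
k=get_image("scene")[:,:,::-1];o=cv2.imread("pics/c2.png")
R=cv2.resize(k[180:370,150:400],(790,600),interpolation=cv2.INTER_CUBIC)
d=cv2.absdiff(R,o).max(2)
for n,(x0,x1,y0,y1) in dict(panels=(90,410,10,440),tray=(290,545,330,545),fader=(580,680,110,220),roller=(480,530,220,265)).items(): print(n,(d[y0:y1,x0:x1]>50).mean().round(3))
print(read_state()["position"],read_state()["contact_force"])
E
```

```text
panels 0.109
tray 0.284
fader 0.0
roller 0.0
[435.6 -57.  228.4] [-0.6  0.6  0.1]
```

```bash
python3 - <<'E'
from h import *
k=get_image("top")[:,:,::-1]
R=cv2.resize(k[145:295,180:370],(760,590),interpolation=cv2.INTER_CUBIC)
for im in (cv2.imread("pics/c1.png"),R):
    h=cv2.cvtColor(im,cv2.COLOR_BGR2HSV);m=((h[...,0]<25)&(h[...,1]>80)).astype(np.uint8)
    for n,(x0,x1,y0,y1) in dict(tray=(100,390,340,550),panels=(20,700,10,235)).items():
        s=m[y0:y1,x0:x1];nn,l,st,ce=cv2.connectedComponentsWithStats(s);j=1+np.argsort(-st[1:,4])[:3];print(n,st[j].tolist())
E
```

```text
tray [[0, 56, 120, 154, 15311], [280, 0, 10, 103, 551], [223, 204, 67, 6, 215]]
panels [[0, 0, 680, 225, 114912], [556, 154, 7, 2, 9], [536, 154, 3, 5, 7]]
tray [[29, 0, 261, 103, 18245], [10, 147, 109, 63, 5280], [222, 204, 68, 6, 231]]
panels [[0, 0, 680, 225, 112555], [459, 203, 12, 17, 88], [416, 131, 13, 9, 59]]
```

>>> arm_command(steps=[0.05,0,-0.01,0,0.05,0,0,0,0.05,0,0,0,0.05,0,0,0,0.05,0,0,0,0,0,0,0,0,0,0,0])

```text
clock: 50.32
position: [456.2, -305.8, 238.4]
ee_rot: [0.735, -0.679, -0.001, 0.0]
contact_force: [0.4, 0.2, -0.2]
gripper_width: -0.1
grasp_force: 0.0
```

```bash
python3 - <<'E'
from h import *
k=get_image("top")[:,:,::-1]
R=cv2.resize(k[145:295,180:370],(760,590),interpolation=cv2.INTER_CUBIC);cv2.imwrite("pics/c3.png",R)
h=cv2.cvtColor(R,cv2.COLOR_BGR2HSV);m=((h[...,0]<25)&(h[...,1]>80)).astype(np.uint8)
s=m[340:550,100:390];nn,l,st,ce=cv2.connectedComponentsWithStats(s);j=1+np.argsort(-st[1:,4])[:3];print(st[j].tolist())
o=cv2.imread("pics/c1.png");
# brightness-independent edge position comparison per panel
for n,(x0,x1,y0,y1) in dict(p1=(40,225,90,205),p2=(200,375,90,200),p3=(365,525,75,185),p4=(535,690,60,170),tray=(90,395,320,565)).items():
    t=cv2.Canny(o[y0:y1,x0:x1],60,150).astype(np.float32)
    q=cv2.Canny(R[y0:y1,x0:x1],60,150).astype(np.float32)
    print(n,cv2.phaseCorrelate(cv2.GaussianBlur(t,(9,9),2),cv2.GaussianBlur(q,(9,9),2)))
E
```

```text
[[0, 56, 119, 154, 15313], [280, 0, 10, 91, 529], [0, 0, 37, 4, 99]]
p1 ((0.09755551616092362, 0.7262690862075587), 0.7478774984677633)
p2 ((90.0, 60.0), 0.0)
p3 ((80.0, 60.0), 0.0)
p4 ((80.0, 60.0), 0.0)
tray ((140.05901493852227, 12.14663679978338), 0.0017581965446472167)
```

The offcut's outline in the tray is the same as before (the arm had been blocking the view), and the arm is clear of everything. Handing in.

```bash
python3 -c "
from bench import *
print(job_done())"
```

```text
the job is handed in; nothing more can be done
None
```

The job is handed in, with no verdict returned: the offcut lies flat in the tray, the slider is level with the index, four panels lean apart on the strip (lean looks near 15° in the images, not measured exactly), and the switch was pressed 12 mm (2.4 N) and released, with its click and spring-back inferred from those readings.

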